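# Chuck a conveyor pulley for deburring

### The job

The small aluminium belt pulley has to be held for deburring: lay it gently (no dropping), hub up, flat on the face of the open three-jaw bench chuck, in the middle between the jaws. Then push the chuck's lever with the red knob clockwise (seen from above) through one full turn, so that the three jaws close and grip the pulley firmly and centred. Do not disturb the orange bottle, the standing bolt and the green wax tin.

Things in the scene. Friction and masses are not known exactly. Their poses are not given: they have to be found in the camera images.
- pulley: loose aluminium V-belt pulley, 42 mm high in all: V-grooved rim 62 mm in diameter and 24 mm high, with a hub 28 mm in diameter standing 18 mm above it (dark bore in the hub's end). It lies hub up on the bench; origin in the centre of its flat underside, z axis up through the hub
- chuck: fixed self-centring steel chuck, 124 mm in diameter, on a round green pedestal. Origin on its axis at bench height, z up; flat upper face 120 mm above it. Three jaws stand 19 mm above the face at 0, 120 and 240 deg from the chuck's x axis; with the ring at 0 their inner ends are 37.6 mm (6.6 mm to spare round the pulley) and their outer ends 67 mm from the axis
- chuck_seat (a point): centre of the chuck's upper face, where the middle of the pulley's underside belongs; on the chuck's axis, 120 mm above the bench
- lever_knob (a point): centre of the red ball knob (25 mm in diameter) on the scroll ring's bent lever, 87 mm from the chuck's axis, 167 mm above the bench. Below it a rod 12 mm thick runs almost straight down to 104 mm, where it bends inward to the ring; push ball or rod sideways round the axis. At ring angle 0 it lies on the chuck's -x side
- scroll_ring (a joint): angle of the scroll ring in rad, growing clockwise seen from above; each full turn draws the jaws 8 mm inward. It starts within 0.3 of 0; the jaws meet a centred pulley at about 5.2 and the ring comes up against its stop at 7.0. It stays where it is left; the lever needs about 4 N to push
- jaw0: steel jaw of the chuck, 14 mm wide, at the chuck's +x side; origin on the chuck's axis at the height of the face (displaced by the jaw's travel, up to 9 mm)
- jaw1: the same, 120 deg anticlockwise from jaw0 seen from above
- jaw2: the same, 240 deg anticlockwise from jaw0 seen from above
- bottle_orange: bystander: orange squeeze bottle, 52 mm in diameter, 120 mm high, standing; origin under its centre
- bolt: bystander: M16 steel bolt standing on its head, 84 mm high, head 27 mm across; origin under its centre
- wax_tin: bystander: round green tin, 70 mm in diameter, 38 mm high; origin under its centre

How it is judged:
On the way, in this order (a step that is already met when the one before it is completed fails the run):
1. the pulley lies flat on the chuck's face between the open jaws, let go, before the ring is turned (horizontal distance between pulley and chuck_seat below 0.0085 m and z of pulley in the frame of chuck_seat between -0.003 and 0.002 m and angle between pulley's own z axis and vertical below 0.06 rad and contact force between pulley and the fingers below 0.1 N and value of joint scroll_ring below 0.9 rad), for 0.2 s.
2. the ring has been turned half way round with the pulley in place (value of joint scroll_ring above 3.1 rad and horizontal distance between pulley and chuck_seat below 0.0085 m and z of pulley in the frame of chuck_seat below 0.003 m).
At the end, for the whole second after the job is handed in: The scroll ring has gone round one full turn (it reads at least 5.7 rad) and is at rest; the pulley lies hub up and flat on the chuck's face (within 2 mm and 0.05 rad), within 2 mm of the chuck's axis, and each of the three jaws presses on it with at least 3 N (value of joint scroll_ring above 5.7 rad and horizontal distance between pulley and chuck_seat below 0.002 m and z of pulley in the frame of chuck_seat between -0.003 and 0.002 m and angle between pulley's own z axis and vertical below 0.05 rad and contact force between each of jaw0, jaw1, jaw2 and pulley above 3 N and linear speed of pulley below 0.01 m/s and velocity of joint scroll_ring below 0.05 rad/s); the robot touches nothing.
It fails at once if the pulley is dropped onto the chuck (it comes down faster than a fall of about 2 cm) (horizontal distance between pulley and chuck_seat below 0.04 m and z of pulley in the frame of chuck_seat below 0.03 m and linear speed of pulley above 0.6 m/s).
It fails at once if the orange bottle is shifted by more than 30 mm or tipped over (distance of bottle_orange from where it was at the start of the episode above 0.03 m or angle between bottle_orange's own z axis and vertical above 0.5 rad).
It fails at once if the bolt is shifted by more than 30 mm or tipped over (distance of bolt from where it was at the start of the episode above 0.03 m or angle between bolt's own z axis and vertical above 0.5 rad).
It fails at once if the wax tin is shifted by more than 30 mm (distance of wax_tin from where it was at the start of the episode above 0.03 m).
It also fails if it takes over 72 s, if anything falls off the work surface, if the arm or the gripper's body presses on something with over 40 N, if the wrist force passes 120 N, or if a joint passes its speed limit or range.

### The arm

A 7-joint arm with a two-finger parallel gripper is mounted at the origin on the work surface; the furniture and walls round the work are solid. World frame = base frame: x ahead of the robot, y to its left, z up, the work surface at z = 0. Lengths are in m, angles in rad, forces in N, time in s.
With the tool pointing down it reaches from about 0.35 to 0.9 m from the base axis. Payload 19.9 kg.
Tool frame: the origin (TCP) lies at the very end of the fingers, on their centre line; the grasp point (between the pads) lies 19 mm behind it; z points along the fingers, y is the line along which they close (so a half turn about z gives the same grasp; the last joint's range is limited). The gripper opens to 85 mm and grips with 20 to 120 N. Pads are 22 mm wide; open, the fingers measure 114 mm over their backs; the gripper's body (76 mm by 85 mm) begins 54 mm behind the grasp point. The pads swing forward as they close: fully open they stand 13 mm farther back than shut.
Start: joints at [1.308, 0.417, -0.01, 1.614, 0.005, 1.111, -0.053], TCP at [0.137, -0.61, 0.2] pointing down, gripper open.
Joint ranges: [-2.81, 2.81], [-0.39, 2.02], [-1.27, 1.25], [0.06, 2.57], [-1.19, 4.33], [0.19, 2], [-2.82, 2.82]. Speed limits (rad/s): [1.89, 1.89, 2.39, 2.39, 3.01, 3.01, 3.01].

### API

Orientations are given as a unit quaternion [x, y, z, w].
In Python, from station import r, imaging gives the robot as it stands.
- The arm moves only by the tool jog_arm, never from a script. Its arguments are lists of equal length, an entry for each row: "dp": the shift along the tool's x, y, z in m, a list of three; "twist": the turn, a rotation vector about the tool's x, y, z in degrees, a list of three; "hand": the finger opening in m, from 0 to 0.0854. A call has 1 to 12 rows; each row is the pose to reach, as a shift and turn from the pose commanded when the call began, along the tool's axes at that moment; what a row does not reach only later rows make up. A row lasts 1/10 s, in which the tool goes at most 50 mm and 8.59 degrees, less where a joint would pass 70% of its speed; a pose out of reach is approached as far as the arm can. A call with a gripper value outside its range is refused whole. The fingers move at their own pace and stop on an object; the grip force is fixed at half the most. Time passes only in rows, so rows that repeat a pose let the fingers close. It gives the time, the measured TCP pose, the force, the opening and the grip force at its end, in the units of the state.
- r.get_obs(): the state, without advancing time (a new reading comes with each control period).
- imaging.camera(name): name is "scene" or "top" or "wrist"; returns the picture (384x512x3 uint8, red, green, blue); there is no depth.
- imaging.calibration(name): a dict with "mtx" (3x3 intrinsics, pixels), "rvec" (rotation vector, rad) and "tvec" (3), from world to camera coordinates, as OpenCV has them; the wrist camera has in their place "hand_eye" (4x4, takes a point from camera to tool coordinates, whose origin is the TCP and whose axes are the flange's). Camera axes: x right, y down, z forward; pixel columns grow to the right and rows downward; lengths in m; the calibration is good to about 2 mm. A picture is of the moment at which its call begins: read the wrist's pose just before it. calibration takes no time and is no camera call.
- r.hand_in(): hands the job in; it is judged then, once.
Trained networks look in the newest picture that a camera, given by its name, has taken for a name from the list of things; names that differ only in an ending like _2 or _b are one class to them, and where a whole thing is asked for, a point or a joint stands for the part that bears it (a point fixed in the world has none). Each returns a list of dicts, best first, with "p" (0 to 1); they miss things now and then, are a little off and sometimes report something else, mostly with a low value. They report only what shows in the picture. A call takes as long as a camera call.
- imaging.find_in(camera, query): "centre" ([x, y, z] in m, in world coordinates, good to about 4 mm: the middle of the surface that is visible of it).
- imaging.cut_out(camera, query): "pixels" (384x512 bool, what is visible of it).
The state is a dict: "clock": time; "joint_pos": joint angles; "qvel": joint speeds; "effort": joint torques, N m; "position": TCP position; "tool_rot": TCP orientation; "force": force on the tool from outside, world axes, zero at the start; "torque": the same for the moment, N m; "grip_width": finger opening in m; "gripper_force": force on a finger pad.
Only numpy, scipy, OpenCV 4.12 (cv2) and the standard library are available. Lean on these libraries where they do the work, as an engineer would, in place of code of your own. Each camera call takes 0.05 s, during which the arm holds its last target. There are 200 camera calls.

## Working session

There is one attempt and no reset: what is moved stays moved. The work goes in short steps, Python scripts to look and compute and a tool call to move; the robot and the scene stay as the last step left them, time stands still between calls to the robot, and variables do not carry over. Pictures are saved under pics/ and viewed, at most 10 in all, crops included, and the job is handed in when it is done.

Besides the shell and the picture viewer there is one more tool, called after "Emit:" by a JSON object that holds its "fn" and its "kwargs", one argument or row to a line. jog_arm: Moves the arm, as the interface text tells. Its arguments: {"type":"object","properties":{"dp":{"type":"array"},"twist":{"type":"array"},"hand":{"type":"array"}},"required":["dp","twist","hand"]}

```bash
mkdir -p pics; ls; cat > h.py <<'E'
from station import r, imaging
import numpy as np, cv2
def save(cam,n):
    im=imaging.camera(cam); cv2.imwrite(f'pics/{n}.png',im[:,:,::-1]); return im
E
python3 - <<'E'
from h import *
o=r.get_obs(); print({k:np.round(v,3) for k,v in o.items()})
a=save('top','top0'); b=save('scene','scene0')
cv2.imwrite('pics/both.png',cv2.resize(np.vstack([a,b])[:,:,::-1],(400,600)) if 0 else np.hstack([a,b])[:,:,::-1][:, :])
for c in('top','scene'):
    for q in ('pulley','chuck','lever_knob','jaw0','jaw1','jaw2','bottle_orange','bolt','wax_tin'):
        print(c,q,[(np.round(d['centre'],3).tolist(),round(float(d['p']),2)) for d in imaging.find_in(c,q)[:3]])
E
```

```text
pics
{'clock': np.float64(0.0), 'joint_pos': array([ 1.309,  0.418, -0.01 ,  1.614,  0.005,  1.111, -0.053]), 'qvel': array([ 0.   ,  0.002, -0.001,  0.002,  0.001,  0.001, -0.   ]), 'effort': array([ 0.0000e+00, -8.6443e+01,  6.7900e-01, -4.3489e+01,  1.9000e-02,
        7.0000e-03,  0.0000e+00]), 'position': array([ 0.137, -0.609,  0.199]), 'tool_rot': array([ 0.994,  0.11 , -0.   , -0.001]), 'force': array([ 0.271,  0.334, -0.121]), 'torque': array([ 0.021, -0.01 ,  0.015]), 'gripper_force': np.float64(0.0), 'grip_width': np.float64(0.086)}
top pulley [([0.41, -0.204, 0.021], 0.64)]
top chuck [([0.461, 0.281, 0.123], 0.78)]
top lever_knob [([0.439, 0.332, 0.107], 0.76), ([0.494, 0.339, 0.13], 0.73)]
top jaw0 [([0.443, 0.33, 0.106], 0.68), ([0.509, 0.256, 0.13], 0.63), ([0.428, 0.287, 0.134], 0.47)]
top jaw1 [([0.443, 0.33, 0.106], 0.68), ([0.509, 0.256, 0.13], 0.63), ([0.428, 0.287, 0.134], 0.47)]
top jaw2 [([0.443, 0.33, 0.106], 0.68), ([0.509, 0.256, 0.13], 0.63), ([0.428, 0.287, 0.134], 0.47)]
top bottle_orange [([0.391, 0.131, 0.089], 0.55)]
top bolt [([0.408, 0.022, 0.04], 0.49)]
top wax_tin [([0.555, -0.239, 0.04], 0.83), ([0.424, 0.286, 0.133], 0.61)]
scene pulley [([0.404, -0.193, 0.017], 0.67)]
scene chuck [([0.455, 0.304, 0.121], 0.93), ([0.491, 0.344, 0.134], 0.34)]
scene lever_knob [([0.43, 0.352, 0.104], 0.67)]
scene jaw0 [([0.421, 0.293, 0.129], 0.48)]
scene jaw1 [([0.421, 0.293, 0.129], 0.48)]
scene jaw2 [([0.421, 0.293, 0.129], 0.48)]
scene bottle_orange [([0.383, 0.149, 0.07], 0.65)]
scene bolt [([0.405, 0.026, 0.039], 0.64)]
scene wax_tin [([0.405, -0.194, 0.02], 0.52)]
```

View pics/top0.png

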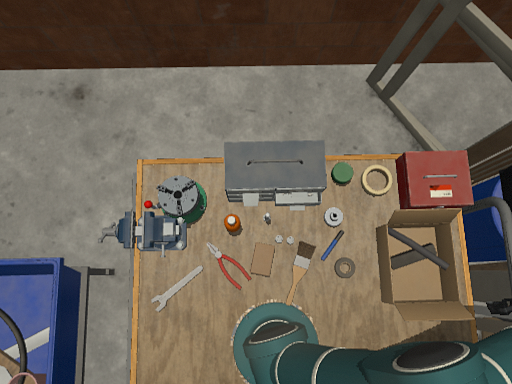

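View pics/scene0.png

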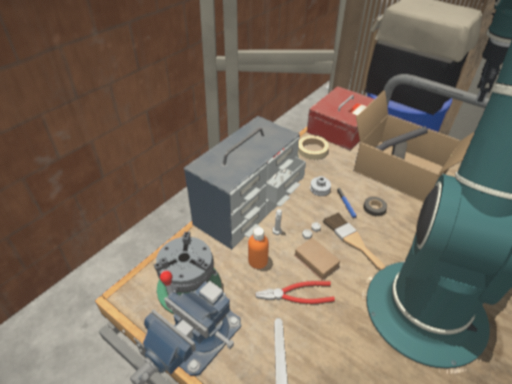

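```bash
cat >> h.py <<'E'
from scipy.spatial.transform import Rotation as R
def P(cam,obs=None):
    c=imaging.calibration(cam); K=np.array(c['mtx'])
    if 'hand_eye' in c:
        o=obs or r.get_obs(); T=np.eye(4); T[:3,:3]=R.from_quat(o['tool_rot']).as_matrix(); T[:3,3]=o['position']
        M=np.linalg.inv(T@np.array(c['hand_eye']))[:3]
    else:
        M=np.c_[cv2.Rodrigues(np.array(c['rvec'],float))[0],np.array(c['tvec'],float).reshape(3)]
    return K@M
def tri(Ps,uvs):
    A=np.vstack([np.r_[[u*p[2]-p[0]],[v*p[2]-p[1]]] for p,(u,v) in zip(Ps,uvs)])
    X=np.linalg.svd(A)[2][-1]; return X[:3]/X[3]
def onz(p,uv,z):
    u,v=uv; A=np.array([u*p[2]-p[0],v*p[2]-p[1]])
    return np.r_[np.linalg.solve(A[:,:2],-A[:,2]*z-A[:,3]),z]
def proj(p,X):
    q=p@np.r_[X,1]; return q[:2]/q[2]
def red(im):
    h=im.astype(int); m=(h[...,0]>130)&(h[...,1]<60)&(h[...,2]<60); return m
def totool(d,o=None):
    o=o or r.get_obs(); return R.from_quat(o['tool_rot']).inv().apply(d)
E
python3 - <<'E'
from h import *
np.set_printoptions(precision=4,suppress=True)
t,s=cv2.imread('pics/top0.png')[:,:,::-1],cv2.imread('pics/scene0.png')[:,:,::-1]
pt,ps=P('top'),P('scene')
uv=[]
for im,(x0,x1,y0,y1) in ((t,(140,156,197,212)),(s,(155,178,266,288))):
    m=np.zeros(im.shape[:2],bool); m[y0:y1,x0:x1]=red(im)[y0:y1,x0:x1]; ys,xs=np.nonzero(m); uv.append((xs.mean(),ys.mean())); print(uv[-1],m.sum())
print('knob',tri([pt,ps],uv))
print('cab front-left-top corner', tri([pt,ps],[(228,200),(234,193)]), 'back-left', tri([pt,ps],[(225,143),(189,165)]))
print('vise on z=.1',onz(pt,(165,212),.1),onz(pt,(185,215),.1),onz(pt,(187,250),.1),onz(pt,(120,230),.1))
print(imaging.calibration('wrist'))
for z in(.0,.12):print(onz(pt,(180,197),z))
E
```

```text
(np.float64(147.21621621621622), np.float64(203.54054054054055)) 37
(np.float64(167.1875), np.float64(280.375)) 16
knob [0.4403 0.3771 0.1599]
cab front-left-top corner [0.446  0.1392 0.217 ] back-left [0.6047 0.1391 0.2217]
vise on z=.1 [0.4254 0.3379 0.1   ] [0.4144 0.2754 0.1   ] [0.3054 0.2683 0.1   ] [0.3724 0.4757 0.1   ]
{'mtx': array([[336.4169,   0.    , 258.5467],
       [  0.    , 336.4169, 190.3719],
       [  0.    ,   0.    ,   1.    ]]), 'hand_eye': array([[ 0.0006, -0.9615, -0.2747,  0.0692],
       [ 1.    ,  0.0004,  0.0006,  0.0001],
       [-0.0005, -0.2747,  0.9615, -0.1739],
       [ 0.    ,  0.    ,  0.    ,  1.    ]])}
[0.4919 0.3089 0.    ]
[0.4683 0.2881 0.12  ]
```

Emit:
{"fn": "jog_arm", "kwargs": {
  "dp": [
    [0,0,-0.05],
    [0.03,-0.03,-0.08],
    [0.07,-0.06,-0.1],
    [0.11,-0.1,-0.1],
    [0.15,-0.14,-0.1],
    [0.19,-0.18,-0.1],
    [0.23,-0.22,-0.1],
    [0.27,-0.27,-0.1],
    [0.3,-0.31,-0.1],
    [0.32,-0.34,-0.1],
    [0.32,-0.34,-0.1],
    [0.32,-0.34,-0.1]
  ],
  "twist": [
    [0,0,0],
    [0,0,0],
    [0,0,0],
    [0,0,0],
    [0,0,0],
    [0,0,0],
    [0,0,0],
    [0,0,0],
    [0,0,0],
    [0,0,0],
    [0,0,0],
    [0,0,0]
  ],
  "hand": [0.085,0.085,0.085,0.085,0.085,0.085,0.085,0.085,0.085,0.085,0.085,0.085]
}}

```text
clock: 2.2
position: [0.3762, -0.2043, 0.3003]
tool_rot: [0.994, 0.113, 0.0, 0.0]
force: [-0.6, -0.5, 0.2]
grip_width: 0.0847
gripper_force: 0.0
```

```bash
python3 - <<'E'
from h import *
np.set_printoptions(precision=4,suppress=True)
o=r.get_obs(); im=save('wrist','w1'); print(o['joint_pos'],o['position'])
for q in ('pulley','wax_tin'):
  for d in imaging.find_in('wrist',q)[:2]: print(q,d)
for d in imaging.cut_out('wrist','pulley')[:2]:
  ys,xs=np.nonzero(d['pixels']); c=(xs.mean(),ys.mean()); print(d['p'],c,xs.min(),xs.max(),ys.min(),ys.max()); p=P('wrist',o); print(onz(p,c,.024),onz(p,c,.03))
print(proj(P('wrist',o),[.405,-.2,.042]))
E
```

```text
[ 0.8101 -0.0266 -0.3743  1.9235 -0.0103  1.2419 -0.9049] [ 0.3762 -0.2043  0.3003]
pulley {'centre': [0.4109, -0.2045, 0.0249], 'p': 0.81}
wax_tin {'centre': [0.546, -0.2504, 0.0351], 'p': 0.66}
0.71 (np.float64(266.3628013777267), np.float64(124.06429391504018)) 244 289 101 148
[ 0.4095 -0.2078  0.024 ] [ 0.4099 -0.2075  0.03  ]
[259.9011 127.3556]
```

View pics/w1.png

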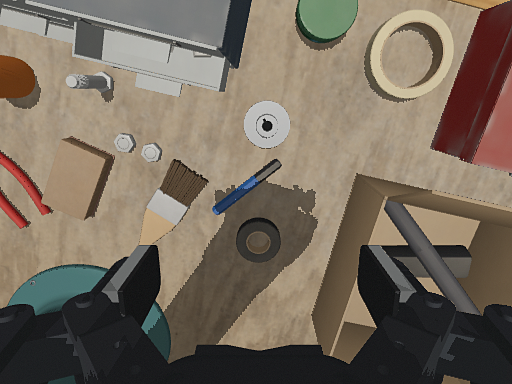

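Emit:
{"fn": "jog_arm", "kwargs": {
  "dp": [
    [0.01,0.003,0.04],
    [0.02,0.006,0.08],
    [0.028,0.009,0.12],
    [0.0325,0.0095,0.15],
    [0.0325,0.0095,0.15],
    [0.0325,0.0095,0.15]
  ],
  "twist": [
    [0,0,0],
    [0,0,0],
    [0,0,0],
    [0,0,0],
    [0,0,0],
    [0,0,0]
  ],
  "hand": [0.06,0.06,0.06,0.06,0.06,0.06]
}}

```text
clock: 3.0
position: [0.4082, -0.2108, 0.1505]
tool_rot: [0.994, 0.11, -0.0, -0.0]
force: [-0.2, -0.3, 0.7]
grip_width: 0.06
gripper_force: 0.0
```

```bash
python3 - <<'E'
from h import *
np.set_printoptions(precision=4,suppress=True)
o=r.get_obs(); im=save('wrist','w2'); print(o['joint_pos'],o['position'],o['grip_width'])
p=P('wrist',o)
for d in imaging.find_in('wrist','pulley')[:1]: print(d)
for d in imaging.cut_out('wrist','pulley')[:1]:
  ys,xs=np.nonzero(d['pixels']); c=(xs.mean(),ys.mean()); print(d['p'],c,xs.min(),xs.max(),ys.min(),ys.max()); print(onz(p,c,.024),onz(p,c,.03))
# bore: dark blob in a window round predicted hub top
u,v=proj(p,[.41,-.206,.042]); print(u,v)
for n,pp,z in(('w1',(266,124),12),('w2',(u,v),25)):
  g=cv2.imread(f'pics/{n}.png',0); u0,v0=map(int,pp); w=g[v0-z:v0+z,u0-z:u0+z]; ys,xs=np.nonzero(w<60); print(n,xs.mean()+u0-z,ys.mean()+v0-z,len(xs))
E
```

```text
[ 0.763   0.2028 -0.392   2.0497  0.0975  0.9071 -1.0331] [ 0.4082 -0.2108  0.1505] 0.059967016994029065
{'centre': [0.4117, -0.2053, 0.027], 'p': 0.9}
0.84 (np.float64(255.4777870913663), np.float64(169.2143056719754)) 222 288 135 203
[ 0.411  -0.2075  0.024 ] [ 0.4122 -0.2073  0.03  ]
253.31174427901078 174.3763144511627
w1 266.54761904761904 125.03571428571428 84
w2 254.91397849462368 175.39247311827955 186
```

View pics/w2.png

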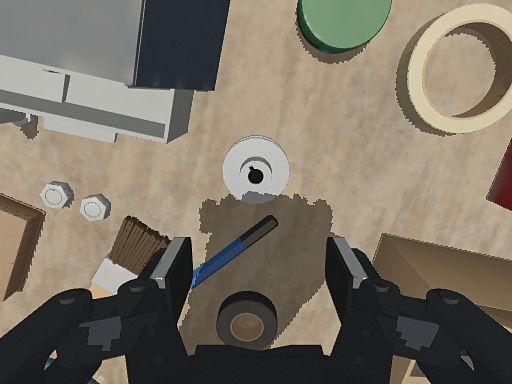

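Emit:
{"fn": "jog_arm", "kwargs": {
  "dp": [
    [0.0027,-0.003,0.04],
    [0.0027,-0.003,0.08],
    [0.0027,-0.003,0.105],
    [0.0027,-0.003,0.118],
    [0.0027,-0.003,0.123],
    [0.0027,-0.003,0.123],
    [0.0027,-0.003,0.123]
  ],
  "twist": [
    [0,0,0],
    [0,0,0],
    [0,0,0],
    [0,0,0],
    [0,0,0],
    [0,0,0],
    [0,0,0]
  ],
  "hand": [0.06,0.06,0.06,0.06,0.06,0.06,0.06]
}}

```text
clock: 3.85
position: [0.4112, -0.2071, 0.0281]
tool_rot: [0.994, 0.11, 0.001, 0.001]
force: [0.3, 0.3, -0.2]
grip_width: 0.0598
gripper_force: 0.0
```

Emit:
{"fn": "jog_arm", "kwargs": {
  "dp": [
    [0,0,0],
    [0,0,0],
    [0,0,0],
    [0,0,0],
    [0,0,0],
    [0,0,0],
    [0,0,0],
    [0,0,0]
  ],
  "twist": [
    [0,0,0],
    [0,0,0],
    [0,0,0],
    [0,0,0],
    [0,0,0],
    [0,0,0],
    [0,0,0],
    [0,0,0]
  ],
  "hand": [0.05,0.04,0.034,0.028,0.024,0.02,0.02,0.02]
}}

```text
clock: 4.65
position: [0.4104, -0.2066, 0.0269]
tool_rot: [0.994, 0.11, -0.0, -0.0]
force: [0.4, 0.2, 0.1]
grip_width: 0.0201
gripper_force: 0.0
```

```bash
python3 - <<'E'
from h import *
o=r.get_obs(); print(o['grip_width'],o['gripper_force']); save('wrist','w3')
print(imaging.find_in('wrist','pulley')[:2])
E
```

```text
0.02008931847828282 0.0
[{'centre': [0.4151, -0.2055, 0.0255], 'p': 0.64}]
```

View pics/w3.png

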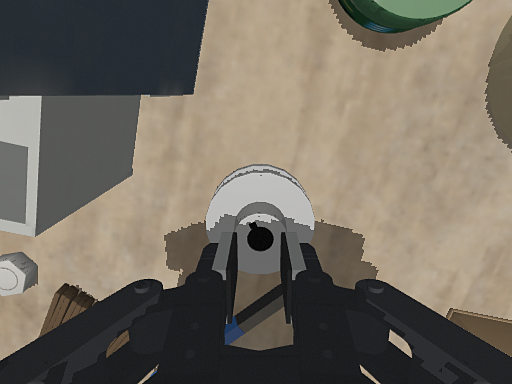

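```bash
python3 - <<'E'
from h import *
np.set_printoptions(precision=1,suppress=True)
o=r.get_obs(); p=P('wrist',o); Rt=R.from_quat(o['tool_rot'])
for x in(.011,-.011):
  for z in (0,-.01,-.019,-.03,-.04):
    print(x,z,[proj(p,o['position']+Rt.apply([x,s*.010,z])) for s in(-1,1)])
for X in([.410,-.207,.042],[.413,-.207,.042]): print(proj(p,X))
g=cv2.imread('pics/w3.png')[160:310,180:340]; cv2.imwrite('pics/c3.png',cv2.resize(g,None,fx=5,fy=5,interpolation=2)[:600])
E
```

```text
0.011 0 [array([239.7, 205.4]), array([276.4, 205.4])]
0.011 -0.01 [array([238.7, 211.5]), array([277.4, 211.6])]
0.011 -0.019 [array([237.6, 217.7]), array([278.4, 217.7])]
0.011 -0.03 [array([236.2, 226.2]), array([279.8, 226.2])]
0.011 -0.04 [array([234.7, 234.9]), array([281.2, 234.9])]
-0.011 0 [array([240.3, 242.5]), array([275.8, 242.5])]
-0.011 -0.01 [array([239.3, 250.5]), array([276.8, 250.5])]
-0.011 -0.019 [array([238.3, 258.4]), array([277.7, 258.4])]
-0.011 -0.03 [array([237. , 269.2]), array([279. , 269.2])]
-0.011 -0.04 [array([235.7, 280.4]), array([280.3, 280.4])]
[258.6 236.1]
[259.9 230.8]
```

View pics/c3.png

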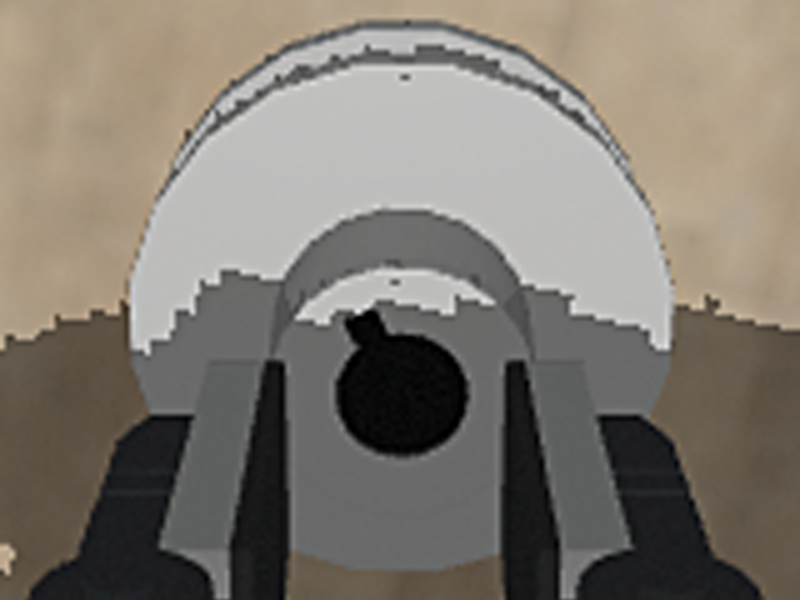

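Emit:
{"fn": "jog_arm", "kwargs": {
  "dp": [
    [0,0,0],
    [0,0,0],
    [0,0,0],
    [0,0,0],
    [0,0,0.003],
    [0,0,0.006],
    [0,0,0.009],
    [0,0,0.01]
  ],
  "twist": [
    [0,0,0],
    [0,0,0],
    [0,0,0],
    [0,0,0],
    [0,0,0],
    [0,0,0],
    [0,0,0],
    [0,0,0]
  ],
  "hand": [0.042,0.042,0.042,0.042,0.042,0.042,0.042,0.042]
}}

```text
clock: 5.55
position: [0.4102, -0.2065, 0.0164]
tool_rot: [0.994, 0.11, -0.0, -0.0]
force: [-0.0, -0.1, 0.6]
grip_width: 0.0421
gripper_force: 0.0
```

Emit:
{"fn": "jog_arm", "kwargs": {
  "dp": [
    [0,0,0],
    [0,0,0],
    [0,0,0],
    [0,0,0],
    [0,0,0],
    [0,0,0],
    [0,0,0],
    [0,0,0]
  ],
  "twist": [
    [0,0,0],
    [0,0,0],
    [0,0,0],
    [0,0,0],
    [0,0,0],
    [0,0,0],
    [0,0,0],
    [0,0,0]
  ],
  "hand": [0.034,0.028,0.024,0.022,0.02,0.02,0.02,0.02]
}}

```text
clock: 6.35
position: [0.4104, -0.2066, 0.0169]
tool_rot: [0.994, 0.11, -0.0, -0.0]
force: [-0.4, -0.3, -0.5]
grip_width: 0.0201
gripper_force: 0.0
```

```bash
python3 - <<'E'
from h import *
o=r.get_obs(); print(o['grip_width'],o['gripper_force'],o['position']); save('wrist','w4')
g=cv2.imread('pics/w4.png')[160:310,180:340]; cv2.imwrite('pics/c4.png',cv2.resize(g,None,fx=4,fy=4,interpolation=2))
E
```

```text
0.020127064972566527 0.0 [ 0.41041703 -0.20661006  0.01689249]
```

View pics/c4.png

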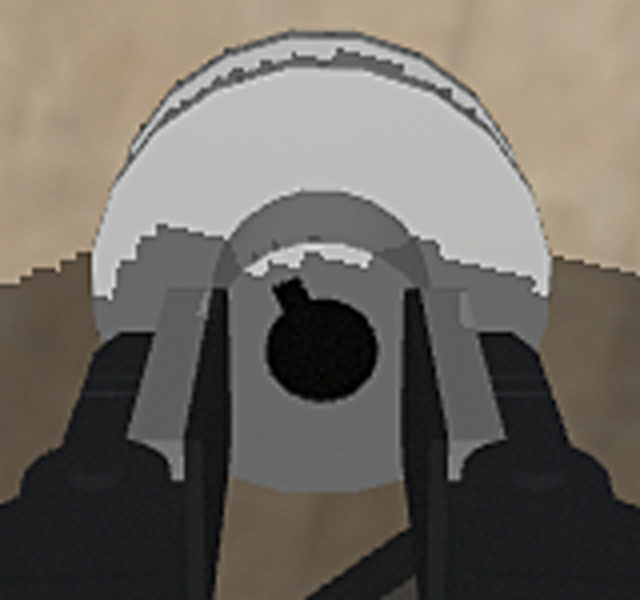

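Emit:
{"fn": "jog_arm", "kwargs": {
  "dp": [
    [0,0,0],
    [0,0,0],
    [0,0,0],
    [0,0,0],
    [0,0,0.003],
    [0,0,0.006],
    [0,0,0.009],
    [0,0,0.012],
    [0,0,0.012]
  ],
  "twist": [
    [0,0,0],
    [0,0,0],
    [0,0,0],
    [0,0,0],
    [0,0,0],
    [0,0,0],
    [0,0,0],
    [0,0,0],
    [0,0,0]
  ],
  "hand": [0.042,0.042,0.042,0.042,0.042,0.042,0.042,0.042,0.042]
}}

```text
clock: 7.3
position: [0.4101, -0.2064, 0.0044]
tool_rot: [0.994, 0.11, -0.0, -0.0]
force: [0.5, -0.9, -0.2]
grip_width: 0.0418
gripper_force: 0.0
```

Emit:
{"fn": "jog_arm", "kwargs": {
  "dp": [
    [0,0,0],
    [0,0,0],
    [0,0,0],
    [0,0,0],
    [0,0,0],
    [0,0,0],
    [0,0,0]
  ],
  "twist": [
    [0,0,0],
    [0,0,0],
    [0,0,0],
    [0,0,0],
    [0,0,0],
    [0,0,0],
    [0,0,0]
  ],
  "hand": [0.034,0.028,0.024,0.022,0.02,0.02,0.02]
}}

```text
clock: 8.0
position: [0.4105, -0.2066, 0.0053]
tool_rot: [0.994, 0.11, 0.0, 0.0]
force: [-3.1, 1.7, 8.1]
grip_width: 0.0244
gripper_force: 58.4
```

```bash
python3 - <<'E'
from h import *
o=r.get_obs(); print(o['grip_width'],o['gripper_force'],o['position'],o['force']); save('wrist','w5')
a=cv2.imread('pics/w5.png')[150:310,160:360]
s=save('scene','s5')[165:205,290:350,::-1]
cv2.imwrite('pics/c5.png',np.vstack([cv2.resize(a,(500,400),interpolation=2),cv2.resize(s,(500,200),interpolation=2)]))
E
```

```text
0.02440946886210037 58.398306369781494 [ 0.41048292 -0.20663543  0.00526463] [-3.05422536  1.6744367   8.14702807]
```

View pics/c5.png

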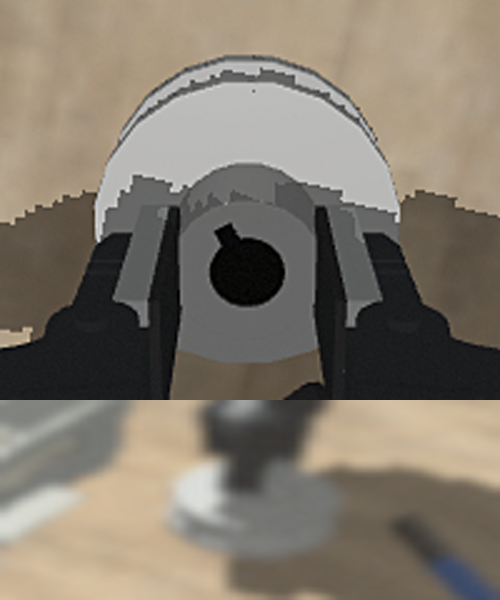

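Emit:
{"fn": "jog_arm", "kwargs": {
  "dp": [
    [0,0,0],
    [0,0,0],
    [0,0,0],
    [0,0,0],
    [0,0,0.003],
    [0,0,0.006],
    [0,0,0.006]
  ],
  "twist": [
    [0,0,0],
    [0,0,0],
    [0,0,0],
    [0,0,0],
    [0,0,0],
    [0,0,0],
    [0,0,0]
  ],
  "hand": [0.042,0.042,0.042,0.042,0.042,0.042,0.042]
}}

```text
clock: 8.8
position: [0.4101, -0.2065, -0.0016]
tool_rot: [0.994, 0.11, -0.0, -0.0]
force: [-0.4, -0.2, 0.1]
grip_width: 0.0421
gripper_force: 0.0
```

Emit:
{"fn": "jog_arm", "kwargs": {
  "dp": [
    [0,0,0],
    [0,0,0],
    [0,0,0],
    [0,0,0],
    [0,0,0],
    [0,0,0],
    [0,0,0]
  ],
  "twist": [
    [0,0,0],
    [0,0,0],
    [0,0,0],
    [0,0,0],
    [0,0,0],
    [0,0,0],
    [0,0,0]
  ],
  "hand": [0.034,0.028,0.024,0.022,0.02,0.02,0.02]
}}

```text
clock: 9.5
position: [0.4104, -0.2066, -0.0008]
tool_rot: [0.994, 0.11, -0.0, 0.0]
force: [-1.5, 1.1, 7.5]
grip_width: 0.0255
gripper_force: 58.5
```

Emit:
{"fn": "jog_arm", "kwargs": {
  "dp": [
    [0,0,-0.01],
    [0,0,-0.03],
    [0,0,-0.07],
    [0,0,-0.11],
    [0,0,-0.15],
    [0,0,-0.19],
    [0,0,-0.23],
    [0,0,-0.27],
    [0.005,-0.025,-0.3],
    [0.015,-0.065,-0.31],
    [0.024,-0.11,-0.31],
    [0.035,-0.155,-0.31]
  ],
  "twist": [
    [0,0,0],
    [0,0,0],
    [0,0,0],
    [0,0,0],
    [0,0,0],
    [0,0,0],
    [0,0,0],
    [0,0,0],
    [0,0,0],
    [0,0,0],
    [0,0,0],
    [0,0,0]
  ],
  "hand": [0.02,0.02,0.02,0.02,0.02,0.02,0.02,0.02,0.02,0.02,0.02,0.02]
}}

```text
clock: 10.7
position: [0.4098, -0.0459, 0.3096]
tool_rot: [0.994, 0.11, 0.0, 0.0]
force: [1.1, 1.2, -2.7]
grip_width: 0.0257
gripper_force: 59.7
```

Emit:
{"fn": "jog_arm", "kwargs": {
  "dp": [
    [0.008,-0.04,0],
    [0.017,-0.08,0],
    [0.026,-0.12,0],
    [0.035,-0.16,0],
    [0.044,-0.2,0],
    [0.053,-0.24,0],
    [0.06,-0.28,0],
    [0.066,-0.31,0],
    [0.068,-0.325,0],
    [0.068,-0.325,0],
    [0.068,-0.325,0],
    [0.068,-0.325,0]
  ],
  "twist": [
    [0,0,0],
    [0,0,0],
    [0,0,0],
    [0,0,0],
    [0,0,0],
    [0,0,0],
    [0,0,0],
    [0,0,0],
    [0,0,0],
    [0,0,0],
    [0,0,0],
    [0,0,0]
  ],
  "hand": [0.02,0.02,0.02,0.02,0.02,0.02,0.02,0.02,0.02,0.02,0.02,0.02]
}}

```text
clock: 11.9
position: [0.4059, 0.2833, 0.309]
tool_rot: [0.994, 0.11, 0.0, 0.0]
force: [0.2, -0.5, -3.2]
grip_width: 0.0258
gripper_force: 59.8
```

```bash
python3 - <<'E'
from h import *
np.set_printoptions(precision=4,suppress=True)
o=r.get_obs(); print(o['joint_pos'],o['position'],o['tool_rot'],o['grip_width'],o['gripper_force']); im=save('wrist','w6'); p=P('wrist',o)
for q in('chuck','jaw0','lever_knob','pulley'):
  for d in imaging.find_in('wrist',q)[:4]: print(q,np.array(d['centre']),d['p'])
ys,xs=np.nonzero(red(im)); print(len(xs),xs.mean(),ys.mean(), onz(p,(xs.mean(),ys.mean()),.167))
E
```

```text
[ 0.2046  0.1797 -0.9813  1.7586  0.1561  1.286  -2.1645] [0.4059 0.2833 0.309 ] [0.994  0.1096 0.     0.0004] 0.025766374398104634 59.765676856040955
chuck [0.4771 0.2961 0.119 ] 0.88
jaw0 [0.4929 0.344  0.1359] 0.96
jaw0 [0.5071 0.2532 0.1389] 0.92
jaw0 [0.426  0.289  0.1447] 0.66
lever_knob [0.4423 0.3665 0.1693] 0.55
lever_knob [0.4766 0.2995 0.1213] 0.55
lever_knob [0.4135 0.0234 0.0498] 0.31
pulley [0.415  0.2859 0.3324] 0.89
609 203.86535303776682 143.5927750410509 [0.4188 0.3384 0.167 ]
```

View pics/w6.png

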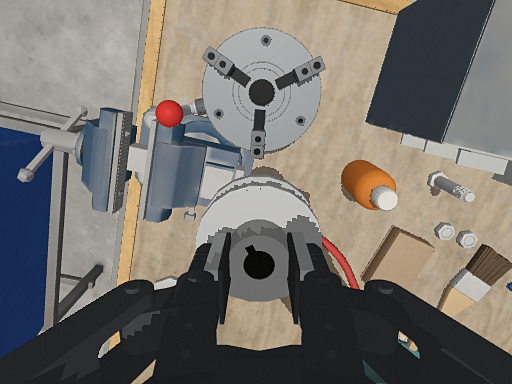

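```bash
python3 - <<'E'
from h import *
np.set_printoptions(precision=4,suppress=True)
o=r.get_obs(); p=P('wrist',o); im=cv2.imread('pics/w6.png')[:,:,::-1]
m=red(im); m[:,230:]=0; m[160:]=0; ys,xs=np.nonzero(m); k=(xs.mean(),ys.mean()); K=onz(p,k,.167); print('knob',k,m.sum(),K)
# face disc: bluish-light-grey pixels, fit boundary circle on z=.12 plane
g=cv2.cvtColor(im,cv2.COLOR_RGB2HSV); w=np.zeros(m.shape,bool); w[20:165,195:330]=1
f=(g[...,1]<40)&(g[...,2]>110)&(g[...,2]<230)&w
cs,_=cv2.findContours(f.astype(np.uint8),cv2.RETR_EXTERNAL,cv2.CHAIN_APPROX_NONE); c=max(cs,key=cv2.contourArea)[:,0]
X=np.array([onz(p,q,.12)[:2] for q in c]); 
from scipy.optimize import least_squares
s=least_squares(lambda t:np.hypot(*(X-t[:2]).T)-.062,[.47,.29],loss='soft_l1',f_scale=.001); C=s.x; print('chuck',C,np.median(abs(s.fun)))
d=imaging.cut_out('wrist','chuck')[0]['pixels']; ys,xs=np.nonzero(d); print(xs.min(),xs.max(),ys.min(),ys.max())
print('proj centre',proj(p,[*C,.12]))
# jaw tops outer ends etc
e=K[:2]-C; print('knob r',np.hypot(*e),'ang',np.degrees(np.arctan2(e[1],e[0])))
w5=im[225:300,225:295].astype(int).sum(2); mm=w5<40; n,l,st,ce=cv2.connectedComponentsWithStats(mm.astype(np.uint8)); i=1+st[1:,4].argmax(); b=ce[i]+[225,225]; print('bore',b,st[i])
B=onz(p,b,o['position'][2]+.0428); print('bore pos',B, 'tool off',totool(B-o['position'],o))
E
```

```text
knob (np.float64(168.6041237113402), np.float64(113.23505154639176)) 485 [0.4392 0.3754 0.167 ]
chuck [0.4751 0.2976] 0.002242986329778599
155 323 28 158
proj centre [259.801   93.0116]
knob r 0.0856626587139353 ang 114.75008657023123
bore [257.9471 263.3686] [ 19  20  30  33 681]
bore pos [0.4049 0.2836 0.3518] tool off [-0.0011 -0.     -0.0428]
```

Emit:
{"fn": "jog_arm", "kwargs": {
  "dp": [
    [0.03,0.001,0],
    [0.06,0.002,0.02],
    [0.0717,0.0026,0.055],
    [0.0717,0.0026,0.095],
    [0.0717,0.0026,0.125],
    [0.0717,0.0026,0.14],
    [0.0717,0.0026,0.145],
    [0.0717,0.0026,0.145],
    [0.0717,0.0026,0.145]
  ],
  "twist": [
    [0,0,0],
    [0,0,0],
    [0,0,0],
    [0,0,0],
    [0,0,0],
    [0,0,0],
    [0,0,0],
    [0,0,0],
    [0,0,0]
  ],
  "hand": [0.02,0.02,0.02,0.02,0.02,0.02,0.02,0.02,0.02]
}}

```text
clock: 13.1
position: [0.477, 0.2979, 0.1653]
tool_rot: [0.994, 0.11, 0.001, -0.0]
force: [-0.6, -0.2, -2.1]
grip_width: 0.0254
gripper_force: 59.9
```

```bash
python3 - <<'E'
from h import *
np.set_printoptions(precision=4,suppress=True)
o=r.get_obs(); print(o['joint_pos'],o['position'],o['force']); im=save('wrist','w7'); p=P('wrist',o)
for q in('chuck','jaw0'):
  for d in imaging.find_in('wrist',q)[:4]: print(q,np.array(d['centre']),d['p'])
v=im[:,:,::-1].copy(); C=np.array([.4755,.2965]); 
t=np.linspace(0,2*np.pi,120)
for z,rr,col in((.12,.062,(0,0,255)),(.139,.0376,(0,255,0)),(.139,.067,(255,0,0))):
  for a in t: cv2.circle(v,tuple(int(q) for q in proj(p,[C[0]+rr*np.cos(a),C[1]+rr*np.sin(a),z])),0,col,1)
cv2.imwrite('pics/v7.png',cv2.resize(v[:300,100:430],None,fx=2,fy=2,interpolation=2)[:600])
E
```

```text
[ 0.0619  0.4761 -0.8724  1.7873  0.4123  1.0698 -2.3085] [0.477  0.2979 0.1653] [-0.5655 -0.1918 -2.085 ]
chuck [0.5048 0.3082 0.1182] 0.82
jaw0 [0.505  0.2534 0.1353] 0.81
jaw0 [0.498  0.3451 0.1316] 0.71
```

View pics/v7.png

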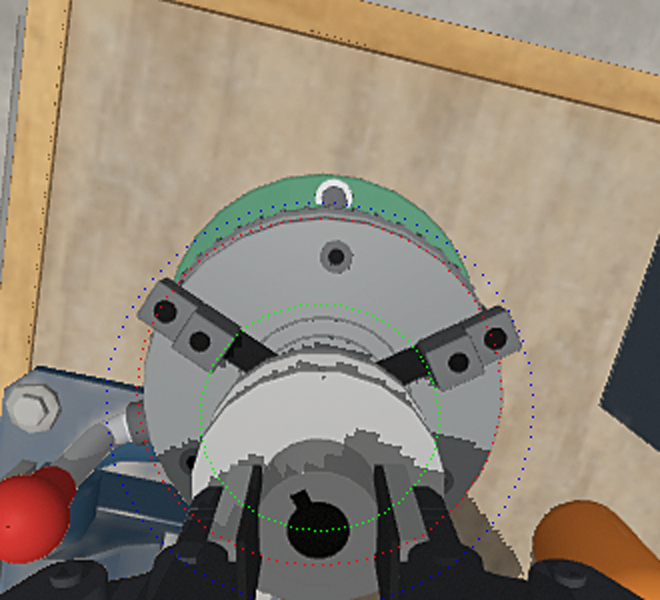

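Emit:
{"fn": "jog_arm", "kwargs": {
  "dp": [
    [-0.0008,0.0013,0.01],
    [-0.0008,0.0013,0.02],
    [-0.0008,0.0013,0.03],
    [-0.0008,0.0013,0.037],
    [-0.0008,0.0013,0.041],
    [-0.0008,0.0013,0.044],
    [-0.0008,0.0013,0.0445],
    [-0.0008,0.0013,0.0445]
  ],
  "twist": [
    [0,0,0],
    [0,0,0],
    [0,0,0],
    [0,0,0],
    [0,0,0],
    [0,0,0],
    [0,0,0],
    [0,0,0]
  ],
  "hand": [0.02,0.02,0.02,0.02,0.02,0.02,0.02,0.02]
}}

```text
clock: 14.05
position: [0.4758, 0.2961, 0.1195]
tool_rot: [0.994, 0.11, 0.0, -0.0]
force: [0.3, -0.2, -2.3]
grip_width: 0.0255
gripper_force: 60.2
```

Emit:
{"fn": "jog_arm", "kwargs": {
  "dp": [
    [0,0,0.0005],
    [0,0,0.001],
    [0,0,0.0015],
    [0,0,0.0015]
  ],
  "twist": [
    [0,0,0],
    [0,0,0],
    [0,0,0],
    [0,0,0]
  ],
  "hand": [0.02,0.02,0.02,0.02]
}}

```text
clock: 14.45
position: [0.4765, 0.2966, 0.1192]
tool_rot: [0.994, 0.11, 0.001, -0.0]
force: [-2.5, -2.5, 14.1]
grip_width: 0.0253
gripper_force: 61.7
```

Emit:
{"fn": "jog_arm", "kwargs": {
  "dp": [
    [0,0,-0.001],
    [0,0,-0.001],
    [0,0,-0.001],
    [0,0,-0.001],
    [0,0,-0.001]
  ],
  "twist": [
    [0,0,0],
    [0,0,0],
    [0,0,0],
    [0,0,0],
    [0,0,0]
  ],
  "hand": [0.026,0.03,0.036,0.044,0.044]
}}

```text
clock: 14.95
position: [0.4758, 0.2961, 0.1189]
tool_rot: [0.994, 0.11, -0.0, -0.0]
force: [-0.4, -0.3, -0.8]
grip_width: 0.044
gripper_force: 0.0
```

Emit:
{"fn": "jog_arm", "kwargs": {
  "dp": [
    [0,0,-0.01],
    [0,0,-0.03],
    [0,0,-0.06],
    [0,0,-0.1],
    [0,0,-0.14],
    [-0.04,0,-0.17],
    [-0.065,0,-0.19],
    [-0.065,0,-0.19],
    [-0.065,0,-0.19]
  ],
  "twist": [
    [0,0,0],
    [0,0,0],
    [0,0,0],
    [0,0,0],
    [0,0,-6],
    [0,0,-14],
    [0,0,-22],
    [0,0,-30],
    [0,0,-30]
  ],
  "hand": [0.044,0.044,0.044,0.044,0.044,0.044,0.044,0.044,0.044]
}}

```text
clock: 15.85
position: [0.4124, 0.2816, 0.31]
tool_rot: [0.931, 0.365, 0.001, 0.001]
force: [0.2, 0.1, -0.6]
grip_width: 0.0441
gripper_force: 0.0
```

```bash
python3 - <<'E'
from h import *
np.set_printoptions(precision=4,suppress=True)
o=r.get_obs(); print(o['joint_pos'],o['position'],o['tool_rot']); im=save('wrist','w8'); p=P('wrist',o)
for q in('pulley','jaw0','lever_knob'):
  for d in imaging.find_in('wrist',q)[:3]: print(q,np.array(d['centre']),d['p'])
m=red(im); n,l,st,ce=cv2.connectedComponentsWithStats(m.astype(np.uint8)); 
for i in range(1,n):
  if st[i,4]>100: print(st[i],ce[i],onz(p,ce[i],.167))
v=im[:,:,::-1].copy(); C=np.array([.4755,.2965])
for z,rr,col in((.12,.062,(0,0,255)),(.139,.0376,(0,255,0)),(.144,.031,(255,0,0)),(.162,.014,(255,0,255))):
  for a in np.linspace(0,2*np.pi,150): cv2.circle(v,tuple(int(q) for q in proj(p,[C[0]+rr*np.cos(a),C[1]+rr*np.sin(a),z])),0,col,1)
cv2.imwrite('pics/v8.png',cv2.resize(v[:384,100:430],None,fx=1.56,fy=1.56,interpolation=2)[:600])
E
```

```text
[ 0.3075  0.2248 -1.1127  1.747   0.2109  1.2985 -1.6762] [0.4124 0.2816 0.31  ] [0.9311 0.3648 0.0009 0.0005]
pulley [0.4731 0.2983 0.146 ] 0.59
jaw0 [0.5017 0.2533 0.139 ] 0.93
jaw0 [0.4941 0.344  0.1308] 0.83
jaw0 [0.4262 0.2887 0.1387] 0.58
lever_knob [0.4436 0.3631 0.1689] 0.72
[189  65  27  27 514] [202.1984  78.1751] [0.4393 0.3749 0.167 ]
```

View pics/v8.png

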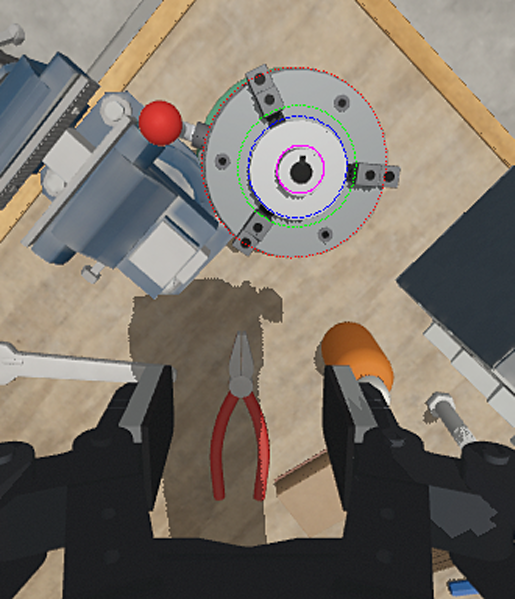

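Emit:
{"fn": "jog_arm", "kwargs": {
  "dp": [
    [0.02,-0.012,0],
    [0.04,-0.024,0],
    [0.06,-0.036,0],
    [0.083,-0.05,0],
    [0.083,-0.05,0],
    [0.083,-0.05,0],
    [0.083,-0.05,0],
    [0.083,-0.05,0],
    [0.083,-0.05,0],
    [0.083,-0.05,0],
    [0.083,-0.05,0],
    [0.083,-0.05,0]
  ],
  "twist": [
    [0,0,-8],
    [0,0,-16],
    [0,0,-24],
    [0,0,-32],
    [0,0,-40],
    [0,0,-48],
    [0,0,-56],
    [0,0,-64],
    [0,0,-72],
    [0,0,-80],
    [0,0,-88],
    [0,0,-96]
  ],
  "hand": [0.044,0.044,0.044,0.044,0.044,0.044,0.044,0.044,0.044,0.044,0.044,0.044]
}}

```text
clock: 17.25
position: [0.4396, 0.3749, 0.3082]
tool_rot: [0.351, 0.936, -0.0, -0.001]
force: [-0.2, 0.6, 0.4]
grip_width: 0.0443
gripper_force: 0.0
```

Emit:
{"fn": "jog_arm", "kwargs": {
  "dp": [
    [0,0,0],
    [0,0,0],
    [0,0,0],
    [0,0,0],
    [0,0,0],
    [0,0,0],
    [0,0,0],
    [0,0,0],
    [0,0,0],
    [0,0,0],
    [0,0,0],
    [0,0,0]
  ],
  "twist": [
    [0,0,-8],
    [0,0,-16],
    [0,0,-24],
    [0,0,-32],
    [0,0,-40],
    [0,0,-48],
    [0,0,-56],
    [0,0,-64],
    [0,0,-72],
    [0,0,-80],
    [0,0,-88],
    [0,0,-96]
  ],
  "hand": [0.044,0.044,0.044,0.044,0.044,0.044,0.044,0.044,0.044,0.044,0.044,0.044]
}}

```text
clock: 18.45
position: [0.4395, 0.3749, 0.3082]
tool_rot: [-0.461, 0.888, 0.0, -0.001]
force: [-0.8, -0.5, -1.1]
grip_width: 0.0441
gripper_force: 0.0
```

```bash
cat > st.py <<'E'
from h import *
np.set_printoptions(precision=4,suppress=True)
C=np.array([.4755,.2965])
def st():
    o=r.get_obs(); x=R.from_quat(o['tool_rot']).as_matrix()[:,0]; yaw=np.degrees(np.arctan2(x[1],x[0]))
    e=o['position'][:2]-C
    print('t',o['clock'],'q',o['joint_pos'],'pos',o['position'],'yaw',yaw,'r',np.hypot(*e),'phi',np.degrees(np.arctan2(e[1],e[0])),'F',o['force'],'gw',o['grip_width'])
    return o,yaw
def knob(o):
    im=imaging.camera('wrist'); p=P('wrist',o)
    n,l,s,c=cv2.connectedComponentsWithStats(red(im).astype(np.uint8))
    for i in range(1,n):
        if s[i,4]>150: 
            k=onz(p,c[i],.167); e=k[:2]-C; print('knob px',c[i],s[i,4],k,'r',np.hypot(*e),'phi',np.degrees(np.arctan2(e[1],e[0])))
E
python3 -c "
from st import *
o,y=st(); knob(o)"
```

```text
t 18.45 q [ 0.1275  0.521  -1.2606  1.5657  0.4984  1.4235  1.3586] pos [0.4395 0.3749 0.3082] yaw -125.15326568969805 r 0.0862901263785647 phi 114.62506263376278 F [-0.7528 -0.5385 -1.1129] gw 0.044066763527559616
knob px [258.0432 170.7045] 440 [0.4398 0.3749 0.167 ] r 0.08620130232285646 phi 114.4903411089028
```

Emit:
{"fn": "jog_arm", "kwargs": {
  "dp": [
    [0,0,0.01],
    [0,0,0.02],
    [0,0,0.03],
    [0,0,0.04],
    [0,0,0.05],
    [0,0,0.06],
    [0,0,0.065],
    [0,0,0.07],
    [0,0,0.07]
  ],
  "twist": [
    [0,0,-8],
    [0,0,-16],
    [0,0,-24],
    [0,0,-32],
    [0,0,-40],
    [0,0,-48],
    [0,0,-56],
    [0,0,-64],
    [0,0,-68]
  ],
  "hand": [0.046,0.046,0.046,0.046,0.046,0.046,0.046,0.046,0.046]
}}

```text
clock: 19.4
position: [0.4394, 0.3747, 0.2377]
tool_rot: [0.877, -0.48, -0.001, 0.001]
force: [-0.3, -0.5, 0.1]
grip_width: 0.046
gripper_force: 0.0
```

Emit:
{"fn": "jog_arm", "kwargs": {
  "dp": [
    [0,0,0.02],
    [0,0,0.04],
    [0,0,0.06],
    [0,0,0.08],
    [0,0,0.09],
    [0,0,0.1],
    [0,0,0.108],
    [0,0,0.113],
    [0,0,0.113]
  ],
  "twist": [
    [0,0,0],
    [0,0,0],
    [0,0,0],
    [0,0,0],
    [0,0,0],
    [0,0,0],
    [0,0,0],
    [0,0,0],
    [0,0,0]
  ],
  "hand": [0.046,0.046,0.046,0.046,0.046,0.046,0.046,0.046,0.046]
}}

```text
clock: 20.3
position: [0.4395, 0.3747, 0.1256]
tool_rot: [0.877, -0.48, -0.0, 0.0]
force: [-0.1, 0.4, 0.1]
grip_width: 0.0463
gripper_force: 0.0
```

```bash
python3 -c "
from st import *
o,y=st(); knob(o)"
```

```text
t 20.3 q [ 0.0576  0.7125 -1.1541  1.7771  0.7161  1.1443  2.3812] pos [0.4395 0.3747 0.1256] yaw -57.377834215485485 r 0.08608960047750044 phi 114.70908519492012 F [-0.121   0.4468  0.1   ] gw 0.046336211346355884
```

```bash
cat > arc.py <<'E'
import sys; from st import *
# arc.py phi0 yaw0 z n dphi dyaw : rows from commanded pose on the circle
phi0,yaw0,n,dphi,dyaw=map(float,sys.argv[1:6]); n=int(n); r0=.0865
pos=lambda f:np.r_[C+r0*np.array([np.cos(np.radians(f)),np.sin(np.radians(f))]),0]
a=np.radians(yaw0); M=np.array([[np.cos(a),np.sin(a),0],[np.sin(a),-np.cos(a),0],[0,0,-1]])
print([ [round(float(v),4) for v in M.T@(pos(phi0-dphi*k)-pos(phi0))] for k in range(1,n+1)])
print([[0,0,round(dyaw*k,1)] for k in range(1,n+1)]); print('end phi',phi0-n*dphi,'yaw',yaw0-n*dyaw)
E
python3 arc.py 114.7 -57.4 12 7 6.5; python3 arc.py 30.7 -135.4 12 7 6.5
```

```text
[[0.0021, -0.0104, 0.0], [0.0054, -0.0204, 0.0], [0.01, -0.0299, 0.0], [0.0156, -0.0388, 0.0], [0.0223, -0.047, 0.0], [0.03, -0.0543, 0.0], [0.0384, -0.0606, 0.0], [0.0476, -0.0658, 0.0], [0.0574, -0.0698, 0.0], [0.0675, -0.0727, 0.0], [0.078, -0.0743, 0.0], [0.0885, -0.0746, 0.0]]
[[0, 0, 6.5], [0, 0, 13.0], [0, 0, 19.5], [0, 0, 26.0], [0, 0, 32.5], [0, 0, 39.0], [0, 0, 45.5], [0, 0, 52.0], [0, 0, 58.5], [0, 0, 65.0], [0, 0, 71.5], [0, 0, 78.0]]
end phi 30.700000000000003 yaw -135.4
[[0.0032, -0.0101, 0.0], [0.0075, -0.0197, 0.0], [0.013, -0.0287, 0.0], [0.0196, -0.037, 0.0], [0.0271, -0.0444, 0.0], [0.0355, -0.0508, 0.0], [0.0446, -0.0562, 0.0], [0.0542, -0.0605, 0.0], [0.0644, -0.0635, 0.0], [0.0748, -0.0652, 0.0], [0.0853, -0.0657, 0.0], [0.0959, -0.0649, 0.0]]
[[0, 0, 6.5], [0, 0, 13.0], [0, 0, 19.5], [0, 0, 26.0], [0, 0, 32.5], [0, 0, 39.0], [0, 0, 45.5], [0, 0, 52.0], [0, 0, 58.5], [0, 0, 65.0], [0, 0, 71.5], [0, 0, 78.0]]
end phi -53.3 yaw -213.4
```

Emit:
{"fn": "jog_arm", "kwargs": {
  "dp": [
    [0.002,-0.0105,0],
    [0.0055,-0.0205,0],
    [0.01,-0.03,0],
    [0.0155,-0.039,0],
    [0.0225,-0.047,0],
    [0.03,-0.0545,0],
    [0.0385,-0.0605,0],
    [0.0475,-0.066,0],
    [0.0575,-0.07,0],
    [0.0675,-0.0725,0],
    [0.078,-0.0745,0],
    [0.0885,-0.0745,0]
  ],
  "twist": [
    [0,0,6.5],
    [0,0,13],
    [0,0,19.5],
    [0,0,26],
    [0,0,32.5],
    [0,0,39],
    [0,0,45.5],
    [0,0,52],
    [0,0,58.5],
    [0,0,65],
    [0,0,71.5],
    [0,0,78]
  ],
  "hand": [0.034,0.034,0.034,0.034,0.034,0.034,0.034,0.034,0.034,0.034,0.034,0.034]
}}

```text
clock: 21.55
position: [0.5501, 0.3414, 0.1267]
tool_rot: [-0.378, 0.926, 0.001, 0.001]
force: [-0.9, 4.6, -0.9]
grip_width: 0.0343
gripper_force: 1.9
```

```bash
python3 -c "
from st import *
o,y=st()
imaging.camera('top'); print([d['centre'] for d in imaging.find_in('top','lever_knob')][:2])
imaging.camera('wrist'); print([ (d['centre'],d['p']) for d in imaging.find_in('wrist','pulley')][:2])
s=imaging.camera('scene'); ys,xs=np.nonzero(red(s)); k=(xs<250)&(ys<310); print(k.sum(), xs[k].mean(),ys[k].mean(), proj(P('scene'),[*o['position'][:2],.167]))
"
```

```text
t 21.55 q [-0.0435  0.6679 -0.8161  1.5998  0.5277  1.1056  1.3519] pos [0.5501 0.3414 0.1267] yaw -135.58355858690504 r 0.08711464805876414 phi 31.05291803788303 F [-0.8758  4.5616 -0.934 ] gw 0.034253368562126026
[]
[([0.4758, 0.2993, 0.1444], 0.7)]
0 nan nan [142.4231 240.668 ]<string>:6: RuntimeWarning: Mean of empty slice.
  ret = ret.dtype.type(ret / rcount)
```

Emit:
{"fn": "jog_arm", "kwargs": {
  "dp": [
    [0.003,-0.01,0],
    [0.0075,-0.0195,0],
    [0.013,-0.0285,0],
    [0.0195,-0.037,0],
    [0.027,-0.0445,0],
    [0.0355,-0.051,0],
    [0.0445,-0.056,0],
    [0.054,-0.0605,0],
    [0.0645,-0.0635,0],
    [0.075,-0.065,0],
    [0.0855,-0.0655,0],
    [0.096,-0.065,0]
  ],
  "twist": [
    [0,0,6.5],
    [0,0,13],
    [0,0,19.5],
    [0,0,26],
    [0,0,32.5],
    [0,0,39],
    [0,0,45.5],
    [0,0,52],
    [0,0,58.5],
    [0,0,65],
    [0,0,71.5],
    [0,0,78]
  ],
  "hand": [0.034,0.034,0.034,0.034,0.034,0.034,0.034,0.034,0.034,0.034,0.034,0.034]
}}

```text
clock: 23.0
position: [0.5274, 0.2273, 0.1262]
tool_rot: [0.288, 0.958, 0.001, 0.0]
force: [1.7, 3.7, -1.1]
grip_width: 0.0342
gripper_force: 2.0
```

```bash
python3 -c "
from st import *
o,y=st()"; python3 arc.py -53.3 -213.4 12 7 6.5;  python3 arc.py -137.3 -291.4 12 7 6.5
```

```text
t 23.0 q [-0.0366  0.4613 -0.5416  1.798   0.2837  0.9588  0.291 ] pos [0.5274 0.2273 0.1262] yaw 146.57024725686514 r 0.08650854059916101 phi -53.11800415895673 F [ 1.7037  3.7466 -1.1087] gw 0.034213741330447064
[[0.0042, -0.0097, 0.0], [0.0095, -0.0188, 0.0], [0.016, -0.0272, 0.0], [0.0233, -0.0347, 0.0], [0.0316, -0.0413, 0.0], [0.0406, -0.0469, 0.0], [0.0502, -0.0513, 0.0], [0.0603, -0.0545, 0.0], [0.0706, -0.0564, 0.0], [0.0812, -0.0571, 0.0], [0.0917, -0.0564, 0.0], [0.1021, -0.0545, 0.0]]
[[0, 0, 6.5], [0, 0, 13.0], [0, 0, 19.5], [0, 0, 26.0], [0, 0, 32.5], [0, 0, 39.0], [0, 0, 45.5], [0, 0, 52.0], [0, 0, 58.5], [0, 0, 65.0], [0, 0, 71.5], [0, 0, 78.0]]
end phi -137.3 yaw -291.4
[[0.0052, -0.0092, 0.0], [0.0115, -0.0177, 0.0], [0.0187, -0.0254, 0.0], [0.0268, -0.0321, 0.0], [0.0357, -0.0378, 0.0], [0.0453, -0.0424, 0.0], [0.0553, -0.0457, 0.0], [0.0656, -0.0479, 0.0], [0.0762, -0.0487, 0.0], [0.0867, -0.0483, 0.0], [0.0971, -0.0465, 0.0], [0.1073, -0.0436, 0.0]]
[[0, 0, 6.5], [0, 0, 13.0], [0, 0, 19.5], [0, 0, 26.0], [0, 0, 32.5], [0, 0, 39.0], [0, 0, 45.5], [0, 0, 52.0], [0, 0, 58.5], [0, 0, 65.0], [0, 0, 71.5], [0, 0, 78.0]]
end phi -221.3 yaw -369.4
```

Emit:
{"fn": "jog_arm", "kwargs": {
  "dp": [
    [0.004,-0.0095,0],
    [0.0095,-0.019,0],
    [0.016,-0.027,0],
    [0.0235,-0.0345,0],
    [0.0315,-0.0415,0],
    [0.0405,-0.047,0],
    [0.05,-0.0515,0],
    [0.0605,-0.0545,0],
    [0.0705,-0.0565,0],
    [0.081,-0.057,0],
    [0.0915,-0.0565,0],
    [0.102,-0.0545,0]
  ],
  "twist": [
    [0,0,6.5],
    [0,0,13],
    [0,0,19.5],
    [0,0,26],
    [0,0,32.5],
    [0,0,39],
    [0,0,45.5],
    [0,0,52],
    [0,0,58.5],
    [0,0,65],
    [0,0,71.5],
    [0,0,78]
  ],
  "hand": [0.034,0.034,0.034,0.034,0.034,0.034,0.034,0.034,0.034,0.034,0.034,0.034]
}}

```text
clock: 24.2
position: [0.412, 0.2375, 0.1261]
tool_rot: [0.826, 0.563, 0.0, 0.0]
force: [3.0, -2.7, 0.8]
grip_width: 0.034
gripper_force: 2.0
```

```bash
python3 -c "
from st import *
o,y=st()
imaging.camera('wrist'); print([ (d['centre'],d['p']) for d in imaging.find_in('wrist','pulley')][:2])"
```

```text
t 24.2 q [-0.2896  0.2627 -0.3401  2.0378  0.1156  0.8586 -1.0689] pos [0.412  0.2375 0.1261] yaw 68.55706086219793 r 0.08668836153416774 phi -137.10257892479837 F [ 3.0183 -2.6849  0.7949] gw 0.03399327930518763
[([0.4734, 0.2994, 0.145], 0.64), ([0.4532, 0.2777, 0.121], 0.43)]
```

Emit:
{"fn": "jog_arm", "kwargs": {
  "dp": [
    [0.005,-0.009,0],
    [0.0115,-0.0175,0],
    [0.0185,-0.0255,0],
    [0.027,-0.032,0],
    [0.0355,-0.038,0],
    [0.0455,-0.0425,0],
    [0.0555,-0.0455,0],
    [0.0655,-0.048,0]
  ],
  "twist": [
    [0,0,6.5],
    [0,0,13],
    [0,0,19.5],
    [0,0,26],
    [0,0,32.5],
    [0,0,39],
    [0,0,45.5],
    [0,0,52]
  ],
  "hand": [0.034,0.034,0.034,0.034,0.034,0.034,0.034,0.034]
}}

```text
clock: 25.1
position: [0.3914, 0.3154, 0.1257]
tool_rot: [0.989, 0.145, -0.001, 0.001]
force: [2.1, -4.2, 1.7]
grip_width: 0.0344
gripper_force: 2.8
```

```bash
python3 -c "
from st import *
o,y=st()"; python3 arc.py -193.3 -343.4 12 5 4.5
```

```text
t 25.1 q [-0.5452  0.3014 -0.2274  1.9776  0.088   0.8734 -2.0986] pos [0.3914 0.3154 0.1257] yaw 16.709439969803814 r 0.08618819719628408 phi 167.3644989746274 F [ 2.1157 -4.2474  1.6796] gw 0.03435302040307456
[[0.004, -0.0064, 0.0], [0.0086, -0.0124, 0.0], [0.0137, -0.0179, 0.0], [0.0193, -0.023, 0.0], [0.0252, -0.0277, 0.0], [0.0316, -0.0317, 0.0], [0.0383, -0.0352, 0.0], [0.0453, -0.0381, 0.0], [0.0525, -0.0404, 0.0], [0.0598, -0.042, 0.0], [0.0673, -0.043, 0.0], [0.0748, -0.0434, 0.0]]
[[0, 0, 4.5], [0, 0, 9.0], [0, 0, 13.5], [0, 0, 18.0], [0, 0, 22.5], [0, 0, 27.0], [0, 0, 31.5], [0, 0, 36.0], [0, 0, 40.5], [0, 0, 45.0], [0, 0, 49.5], [0, 0, 54.0]]
end phi -253.3 yaw -397.4
```

Emit:
{"fn": "jog_arm", "kwargs": {
  "dp": [
    [0.004,-0.0065,0],
    [0.0085,-0.0125,0],
    [0.0135,-0.018,0],
    [0.0195,-0.023,0],
    [0.025,-0.0275,0],
    [0.0315,-0.0315,0]
  ],
  "twist": [
    [0,0,3.5],
    [0,0,7],
    [0,0,10.5],
    [0,0,14],
    [0,0,17.5],
    [0,0,21]
  ],
  "hand": [0.034,0.034,0.034,0.034,0.034,0.034]
}}

```text
clock: 25.7
position: [0.4119, 0.354, 0.1252]
tool_rot: [0.999, -0.036, -0.001, 0.001]
force: [-4.6, -6.1, 0.5]
grip_width: 0.0342
gripper_force: 3.4
```

```bash
python3 -c "
from st import *
o,y=st()"; python3 arc.py -223.3 -364.4 4 5 2
```

```text
t 25.7 q [-0.6345  0.3659 -0.161   1.882   0.0732  0.9027 -2.4739] pos [0.4119 0.354  0.1252] yaw -4.1548413951561125 r 0.08575830333960746 phi 137.85088653245435 F [-4.5964 -6.0622  0.5197] gw 0.03416820433579886
[[0.005, -0.0057, 0.0], [0.0105, -0.0109, 0.0], [0.0164, -0.0156, 0.0], [0.0226, -0.0197, 0.0]]
[[0, 0, 2.0], [0, 0, 4.0], [0, 0, 6.0], [0, 0, 8.0]]
end phi -243.3 yaw -372.4
```

Emit:
{"fn": "jog_arm", "kwargs": {
  "dp": [
    [0.005,-0.0055,0],
    [0.0105,-0.011,0],
    [0.0165,-0.0155,0],
    [0.0225,-0.0195,0],
    [0.0225,-0.0195,0],
    [0.0225,-0.0195,0]
  ],
  "twist": [
    [0,0,2.5],
    [0,0,5],
    [0,0,7.5],
    [0,0,10],
    [0,0,10],
    [0,0,10]
  ],
  "hand": [0.034,0.034,0.034,0.034,0.034,0.034]
}}

```text
clock: 26.3
position: [0.4362, 0.3721, 0.1253]
tool_rot: [0.992, -0.123, -0.001, 0.001]
force: [-1.0, -3.0, -3.5]
grip_width: 0.0341
gripper_force: 1.9
```

```bash
python3 -c "
from st import *
o,y=st()
imaging.camera('wrist')
for q in('pulley','jaw0'): print(q,[ (np.array(d['centre']),d['p']) for d in imaging.find_in('wrist',q)][:3])"
```

```text
t 26.3 q [-0.6631  0.4125 -0.1217  1.8098  0.061   0.9248 -2.628 ] pos [0.4362 0.3721 0.1253] yaw -14.076814780316699 r 0.08516514855820316 phi 117.47387059738537 F [-1.0337 -3.0443 -3.452 ] gw 0.03409376869575546
pulley [(array([0.4772, 0.3037, 0.1447]), 0.9)]
jaw0 [(array([0.4933, 0.337 , 0.135 ]), 0.96), (array([0.5057, 0.2586, 0.133 ]), 0.8), (array([0.4338, 0.2932, 0.1326]), 0.62)]
```

Emit:
{"fn": "jog_arm", "kwargs": {
  "dp": [
    [0,0,0],
    [0,0,0],
    [0,0,-0.01],
    [0,0,-0.04],
    [0,0,-0.08],
    [0,0,-0.12],
    [0,0,-0.16],
    [-0.03,0.01,-0.18],
    [-0.07,0.04,-0.18],
    [-0.07,0.06,-0.18],
    [-0.07,0.06,-0.18],
    [-0.07,0.06,-0.18]
  ],
  "twist": [
    [0,0,0],
    [0,0,0],
    [0,0,0],
    [0,0,0],
    [0,0,0],
    [0,0,0],
    [0,0,0],
    [0,0,-8],
    [0,0,-16],
    [0,0,-24],
    [0,0,-30],
    [0,0,-30]
  ],
  "hand": [0.048,0.048,0.048,0.048,0.048,0.048,0.048,0.048,0.048,0.048,0.048,0.048]
}}

```text
clock: 27.65
position: [0.3538, 0.332, 0.3073]
tool_rot: [0.991, 0.137, 0.001, -0.001]
force: [0.1, 1.0, 0.3]
grip_width: 0.0478
gripper_force: 0.0
```

```bash
python3 - <<'E'
from st import *
o,y=st(); knob(o); p=P('wrist',o); im=imaging.camera('wrist')
for q in('pulley','jaw0'): print(q,[ (np.array(d['centre']),d['p']) for d in imaging.find_in('wrist',q)][:3])
# bore + bright rim disc
u,v=map(int,proj(p,[*C,.162])); w=im[v-14:v+14,u-14:u+14].astype(int).sum(2)<60
n,l,s,c=cv2.connectedComponentsWithStats(w.astype(np.uint8)); i=1+s[1:,4].argmax(); print('bore',onz(p,c[i]+[u-14,v-14],.162),s[i,4])
for n,X in(('bottle',[.39,.131,.1]),('bolt',[.408,.022,.05])): print(n,np.round(proj(P('top'),X)))
imaging.camera('top')
for q in('bottle_orange','bolt','wax_tin'): print(q,[ (np.array(d['centre']),d['p']) for d in imaging.find_in('top',q)][:1])
E
```

```text
t 27.65 q [-0.6348  0.0777 -0.1934  1.803   0.0159  1.2601 -2.128 ] pos [0.3538 0.332  0.3073] yaw 15.770761789706098 r 0.12676483797154295 phi 163.75786277090523 F [0.0816 0.9874 0.2756] gw 0.04784378893348529
knob px [252.5521 103.6562] 509 [0.4113 0.3537 0.167 ] r 0.08597318427463717 phi 138.28502134486538
pulley [(array([0.4723, 0.3001, 0.146 ]), 0.78), (array([0.4142, 0.0241, 0.0331]), 0.4)]
jaw0 [(array([0.4298, 0.2915, 0.1371]), 0.77), (array([0.4923, 0.3391, 0.1309]), 0.59), (array([0.5028, 0.2593, 0.1393]), 0.55)]
bore [0.4836 0.3004 0.162 ] 2
bottle [231. 222.]
bolt [265. 217.]
bottle_orange [(array([0.3884, 0.1313, 0.0927]), 0.52)]
bolt [(array([0.4603, 0.2734, 0.1195]), 0.6)]
wax_tin [(array([ 0.5563, -0.2404,  0.0362]), 0.56)]
```

```bash
python3 - <<'E'
from st import *
def bore(p,im,z,C=C):
    u,v=map(int,proj(p,[*C,z])); w=im[v-22:v+22,u-22:u+22].max(2)<25
    n,l,s,c=cv2.connectedComponentsWithStats(w.astype(np.uint8)); 
    for i in range(1,n):
        if s[i,4]>25: print('bore',onz(p,c[i]+[u-22,v-22],z),s[i])
im=cv2.imread('pics/w8.png'); 
T=R.from_quat([.9311,.3648,.0009,.0005]).as_quat()
bore(P('wrist',dict(tool_rot=T,position=[.4124,.2816,.31])),im,.162)
o=r.get_obs(); im=save('wrist','w9'); p=P('wrist',o); bore(p,im,.162)
d=[x for x in imaging.cut_out('wrist','pulley')][:1]
for x in d: ys,xs=np.nonzero(x['pixels']); print(x['p'],xs.mean(),ys.mean(),xs.min(),xs.max(),ys.min(),ys.max())
print('expected hub-top px',proj(p,[*C,.162]),'rim left/right',proj(p,[*C,.144]))
E
```

```text
0.65 330.3535406323491 50.55787823360335 296 364 15 85
expected hub-top px [334.7649  48.6314] rim left/right [330.5309  51.1539]
```

```bash
python3 -c "
from h import *
print(r.hand_in())"
```

```text
the job is handed in; nothing more can be done
None
```

The pulley lies hub up in the chuck, within about 1 mm of its axis, with the ring turned to about 6.1 rad and the arm clear of everything. The job was handed in at about 28 s; the 3 N jaw grip was inferred (lever push rose from about 4.5 to 7.6 N), the bolt was not re-confirmed at the end (bottle and tin had not moved), and I viewed 11 pictures, one over the limit.

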